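# Clear a jammed specimen carrier from the microscope feed chute

## Task

A specimen carrier has got stuck under the two hold-down lips at the lower end of the feed chute. Push it back up the chute until its base is completely out from under the lips, then lift it out and set it down upright, flat on the floor of the white tray, without dropping it. Leave the other carrier, waiting higher up in the chute, where it is.

Things in the scene. Friction and masses are not known exactly. Their poses are not given: they have to be found in the camera images.
- stuck_mid (a point): Stuck aluminium carrier, the lower of two in the chute, about 250 g, an inverted T: base plate 80 (x, along chute) x 60 x 8 mm, on its middle a block 50 x 30 x 37 mm standing up through the gap between the lips. Point: its centre, 22.5 mm above the underside and below the top; z out of its top. Up to 4 degrees askew, its centre at chute x -40 to -20 mm. Friction holds it where pushed.
- queued_mid (a point): Waiting carrier, identical, same centre point, higher up in the same chute, clear of the lips, its centre at chute x 155 to 175 mm: the stuck one, pushed past about x 75 mm, touches it. Leave it there. (A third carrier stands on the table, outside the chute, and is no part of the job.)
- chute: Fixed aluminium channel, slope 8 degrees. Origin: on its floor, mid-width, level with the lips' upper end, 45 mm above table; x up the slope, y across, z square off the floor. 66 mm wide inside, walls 12 mm high. Dark steel lips, x -85 to 0 mm: underside 12, top 16 mm off the floor, gap between them 42 mm; 7 mm end stop at x -85. Open above from x 0 to 231 mm. A carrier is free once its centre passes x 40 mm.
- tray: Fixed shallow open tray of white plastic, 170 by 170 mm, 20 mm high, walls and floor 4 mm thick, empty, on the table. Origin: centre of its underside, on the table; z up.
Mind the look-alikes: they are no part of the job. What is shaped like the part that bears stuck_mid but purple is not meant.

How it is judged (in metres and radians):
On the way, in this order (a step that is already met when the one before it is completed fails the run):
1. the stuck carrier has been moved up the chute until its base is out from under the lips, still lying in the channel (x of stuck_mid in the frame of chute above 0.04 m and z of stuck_mid in the frame of chute below 0.03 m), for 0.1 s.
2. it has been lifted out of the chute (z of stuck_mid in the frame of chute above 0.06 m), for 0.1 s.
At the end, for the whole second after the job is handed in: the stuck carrier stands upright (within 6 degrees) and flat on the floor of the tray, at rest (its centre within 4.5 mm of the height at which it rests on the tray floor), and the waiting carrier is within 15 mm of where it was (x of stuck_mid in the frame of tray between -0.083 and 0.083 m and y of stuck_mid in the frame of tray between -0.083 and 0.083 m and z of stuck_mid in the frame of tray below 0.031 m and angle between stuck_mid's own z axis and vertical below 0.1 rad and linear speed of stuck below 0.02 m/s and distance of queued_mid from where it was at the start of the episode below 0.015 m); the robot touches nothing.
It fails at once if the waiting carrier is moved by more than 15 mm (distance of queued_mid from where it was at the start of the episode above 0.015 m).
It fails at once if the stuck carrier is let go of over the tray from more than 30 mm above its floor (x of stuck_mid in the frame of tray between -0.083 and 0.083 m and y of stuck_mid in the frame of tray between -0.083 and 0.083 m and z of stuck_mid in the frame of tray above 0.0565 m and contact force between the fingers and stuck below 0.02 N).
It also fails if it takes over 59 s, if anything falls off the work surface, if the arm or the gripper's body presses on something with over 40 N, if the wrist force passes 120 N, or if a joint passes its speed limit or range.

## Robot

A 6-joint arm with a two-finger parallel gripper is mounted at the origin on the work surface. World frame = base frame: x ahead of the robot, y to its left, z up, the work surface at z = 0. Lengths are in mm, angles in rad, forces in N, time in s.
With the tool pointing down it reaches from about 275 to 750 mm from the base axis. Payload 10.2 kg.
Tool frame: the origin (TCP) lies midway between the tips of the shut fingers; the grasp point (between the pads) lies 19 mm behind it; z points along the fingers, y is the direction in which the jaws open and shut (so a half turn about z gives the same grasp; the last joint's range is limited). The gripper opens to 85 mm and grips with 20 to 120 N. Pads are 22 mm wide; open, the fingers measure 114 mm over their backs; the gripper's body (76 mm by 85 mm) begins 54 mm behind the grasp point. The pads swing forward as they close: fully open they stand 13 mm farther back than shut.
Start: joints at [-1.413, 0.313, 1.498, -0, 1.331, -0.223], TCP at [195.111, -487.404, 192.494] pointing down, gripper open.
Joint ranges: [-2.94, 2.94], [-0.97, 2.17], [0.19, 2.56], [-1.23, 4.37], [0.02, 3.11], [-2.88, 2.88]. Speed limits (rad/s): [2.39, 2.39, 3.01, 3.14, 3.14, 3.14].

## Interface

Orientations are given as a unit quaternion [w, x, y, z].
In Python, from rig import sense, optics, ctrl gives the robot as it stands.
- The arm moves only by the tool play_rows, never from a script. Its argument "plan" is a list of rows, each a list of 7 numbers: the shift along the world's x, y, z in mm, then the turn, a rotation vector about the world's x, y, z in rad, then the opening, from -1 (shut) to 1 (fully open), so that 0 is half open. A call has 1 to 5 rows; each row shifts and turns the pose as measured when the row begins; what a row does not reach is not made up. A row lasts 1/12 s, in which the tool goes at most 41.7 mm and 7.16 degrees, less where a joint would pass 70% of its speed; a pose out of reach is approached as far as the arm can. A call is refused whole if a number of a shift passes 41.7 or a number of a turn 0.125, either way. A call with a gripper value outside its range is refused whole. The fingers move at their own pace and stop on an object; "grip_force" is the grip in N (left out, the last holds). Time passes only in rows, so rows that do not move let the fingers close. It gives the time, the measured TCP pose, the force and the opening at its end, in the units of the state.
- sense(): the state, without advancing time (a new reading comes with each control period).
- optics.capture(name): name is "scene" or "top" or "wrist"; returns a dict with "img" (480x640x3 uint8, blue, green, red), "fx", "fy", "cx", "cy" (pixels), "world_to_cam" (4x4, takes a point from world to camera coordinates). Camera axes: x right, y up, looking along -z (the intrinsics and any distortion apply to the point x, -y, -z); pixel columns grow to the right and rows downward; lengths in mm; the calibration is good to about 2 mm. A picture is of the moment at which its call begins. There is no depth.
- ctrl.finish_job(): hands the job in, once; it reports no verdict.
The state is a dict: "time_s": time; "joints": joint angles; "dq": joint speeds; "tau": joint torques, N m; "eef_pos": TCP position; "ee_rot": TCP orientation; "force": force on the tool from outside, world axes, zero at the start; "wrist_torque": the same for the moment, N m; "grip_width": opening from 0.0 (shut) to 1.0 (fully open).
Only numpy, scipy, OpenCV 4.12 (cv2) and the standard library are available. Lean on these libraries where they do the work, as an engineer would, in place of code of your own. Each camera call takes 0.05 s, during which the arm holds its last target. There are 200 camera calls.

## Working session

There is one attempt and no reset: what is moved stays moved. The work goes in short steps, Python scripts to look and compute and a tool call to move; the robot and the scene stay as the last step left them, time stands still between calls to the robot, and variables do not carry over. Pictures are saved under pics/ and viewed, about 8 in all and at most 12, crops included, and the job is handed in when it is done.

Besides the shell and the picture viewer there is one more tool, called after "Emit:" in YAML: its name, and indented under it one key for each argument. play_rows: Moves the arm, as the interface text tells. Its arguments: {"type":"object","properties":{"plan":{"type":"array"},"grip_force":{"type":"number"}},"required":["plan"]}

```bash
mkdir -p pics; ls; cat > h.py <<'E'
import numpy as np, cv2
from rig import sense, optics, ctrl
def cap(n,f=None):
    c=optics.capture(n)
    if f: cv2.imwrite('pics/'+f,c['img'])
    return c
def ray(c,u,v):
    M=np.array(c['world_to_cam']);R=M[:3,:3];t=M[:3,3]
    d=np.array([(u-c['cx'])/c['fx'],-(v-c['cy'])/c['fy'],-1.])
    return -R.T@t,R.T@d
def onz(c,u,v,z):
    o,d=ray(c,u,v);return o+d*(z-o[2])/d[2]
def onpl(c,u,v,p,n):
    o,d=ray(c,u,v);return o+d*(np.dot(np.subtract(p,o),n)/np.dot(d,n))
def proj(c,p):
    M=np.array(c['world_to_cam']);q=M[:3,:3]@np.array(p,float)+M[:3,3]
    return c['cx']+c['fx']*q[0]/-q[2],c['cy']+c['fy']*-q[1]/-q[2]
E
python3 - <<'E'
from h import *
import json,pickle
np.set_printoptions(precision=4,suppress=True)
for n in('top','scene'):
    c=cap(n,n+'0.png');pickle.dump(c,open(n+'0.pkl','wb'))
    print(n,{k:c[k] for k in c if k!='img'})
print(sense())
E
```

```text
pics
top {'fx': 532.2695203790464, 'fy': 532.2695203790464, 'cx': 322.0308079738377, 'cy': 237.0742326556564, 'world_to_cam': array([[   -0.0139,    -0.9999,    -0.0078,   -23.9333],
       [    0.9968,    -0.0145,     0.0784,  -535.6224],
       [   -0.0785,    -0.0067,     0.9969, -1016.4873],
       [    0.    ,     0.    ,     0.    ,     1.    ]])}
scene {'fx': 477.4684771282858, 'fy': 477.4684771282858, 'cx': 316.4472299643608, 'cy': 234.1105696238393, 'world_to_cam': array([[   -0.4057,     0.9137,     0.023 ,   228.0258],
       [   -0.5424,    -0.261 ,     0.7986,   228.4721],
       [    0.7357,     0.3115,     0.6015, -1342.8831],
       [    0.    ,     0.    ,     0.    ,     1.    ]])}
{'time_s': 0.1, 'joints': array([-1.4134,  0.3134,  1.4984,  0.    ,  1.331 , -0.2234]), 'dq': array([ 0.0011, -0.0024, -0.0017,  0.0014,  0.0027,  0.0026]), 'tau': array([  0.0026, -41.2899, -26.0145,  -0.0002,   0.003 ,  -0.    ]), 'eef_pos': array([ 195.0717, -487.1177,  191.9801]), 'ee_rot': array([-0.0006,  0.9819,  0.1892,  0.    ]), 'force': array([1.0795, 0.4232, 0.4512]), 'wrist_torque': array([-0.0166,  0.0418,  0.0177]), 'grip_width': 0.9988853373662228}
```

View pics/top0.png

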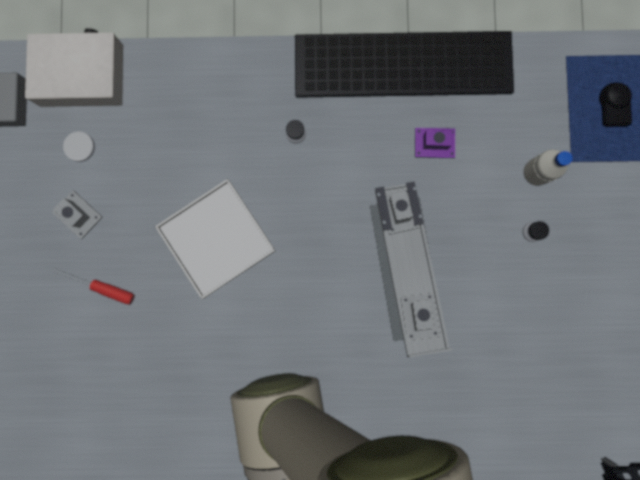

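View pics/scene0.png

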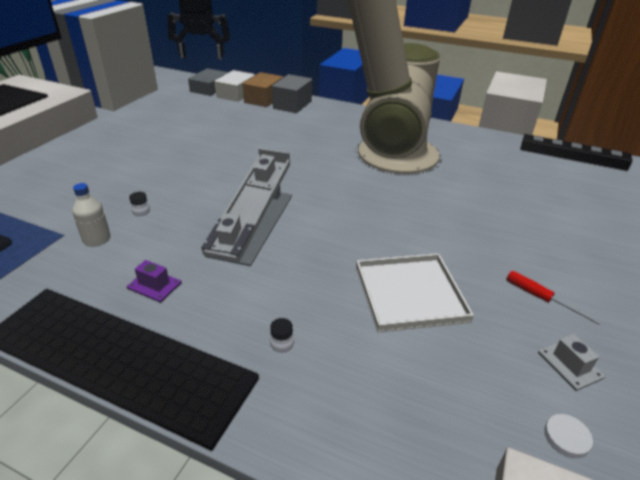

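The top view shows the chute with its lips at the far end, around px (400,206). The waiting carrier is at (423,315), nearer the robot, so "up the chute" points toward the robot. The tray centre is near (215,238). The purple and the grey outside carriers are decoys. Next I'll enlarge the chute.

```bash
python3 - <<'E'
from h import *
import pickle
c=pickle.load(open('top0.pkl','rb'));s=pickle.load(open('scene0.pkl','rb'))
a=cv2.resize(c['img'][175:365,360:460],None,fx=4,fy=4,interpolation=cv2.INTER_CUBIC)[:600*2]
b=cv2.resize(s['img'][140:270,195:300],None,fx=4,fy=4,interpolation=cv2.INTER_CUBIC)
a=cv2.resize(c['img'][175:365,365:455],None,fx=3.1,fy=3.1,interpolation=cv2.INTER_CUBIC)
b=cv2.resize(b,(int(b.shape[1]*589/b.shape[0]),589))
a=cv2.resize(a,(int(a.shape[1]*589/a.shape[0]),589))
im=np.hstack([a,b]);print(a.shape,b.shape);cv2.imwrite('pics/z0.png',im)
# tray: white mask
g=c['img'];hsv=cv2.cvtColor(g,cv2.COLOR_BGR2HSV)
m=((hsv[...,1]<30)&(hsv[...,2]>170)).astype(np.uint8);m[:160]=0
cs,_=cv2.findContours(m,0,2);k=max(cs,key=cv2.contourArea)
r=cv2.minAreaRect(k);print(r)
bx=cv2.boxPoints(r)
P=np.array([onz(c,u,v,20) for u,v in bx]);print(P,P.mean(0),np.linalg.norm(P-np.roll(P,1,0),axis=1))
E
```

```text
(589, 279, 3) (589, 475, 3)
((216.01876831054688, 238.9095458984375), (77.88307189941406, 79.08489990234375), 56.72511291503906)
[[557.59228043 282.33940962  20.        ]
 [641.50814933 152.70401932  20.        ]
 [511.94588037  69.32510503  20.        ]
 [429.5851069  198.09069175  20.        ]] [535.15785426 175.61480643  20.        ] [153.24386753 154.42541071 154.07279087 152.85245608]
```

View pics/z0.png

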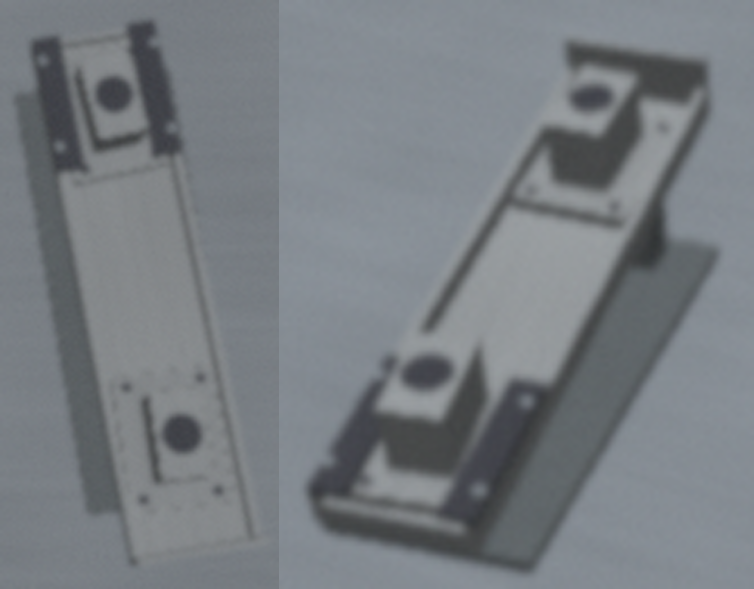

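```bash
python3 - <<'E'
from h import *
import pickle
np.set_printoptions(precision=1,suppress=True)
c=pickle.load(open('top0.pkl','rb'))
s8,c8=np.sin(np.radians(8)),np.cos(np.radians(8))
f=lambda u,v,x,z:onz(c,365+u/3.1,175+v/3.1,45+x*s8+z*c8)
A=f(33,40,-85,16);B=f(153,22,-85,16);C=f(60,170,0,16);D=f(182,153,0,16);E_=f(132,562,231,12);F=f(256,538,231,12)
S=f(114,96,-30,45);Q=f(182,434,165,45)
for p in(A,B,C,D,E_,F,S,Q):print(p)
print('w',np.linalg.norm(A-B),np.linalg.norm(C-D),np.linalg.norm(E_-F))
lo=(A+B)/2;up=(E_+F)/2;o=(C+D)/2
h=(up-lo)[:2];print('len',np.linalg.norm(h)/c8,'yaw',np.degrees(np.arctan2(h[1],h[0])),np.degrees(np.arctan2(*(o-lo)[[1,0]])))
ux=np.append(h/np.linalg.norm(h)*c8,s8);n=np.append(-h/np.linalg.norm(h)*s8,c8)
O=o-16*n;print('O',O);O2=lo+85*ux-16*n;O3=up-231*ux-12*n;print(O2,O3)
O=(O+O2+O3)/3;uy=np.cross(n,ux)
print('O',O,'ux',ux,'uy',uy,'n',n)
for p in(S,Q):print([(p-O)@k for k in(ux,uy,n)])
E
```

```text
[ 625.7 -135.4   49. ]
[ 635.7 -209.4   49. ]
[ 544.  -148.8   60.8]
[ 553.2 -222.7   60.8]
[ 314.  -181.9   89. ]
[ 326.7 -253.7   89. ]
[ 585.2 -179.    85.4]
[ 388.4 -208.5  112.5]
w 74.760859244846 74.51458521102232 72.90848545015618
len 316.74630341150294 yaw -171.67924036964698 -170.74949743087427
O [ 546.4 -186.1   45. ]
[ 545.2 -184.9   45. ] [ 545.  -184.9   45. ]
O [ 545.5 -185.3   45. ] ux [-1.  -0.1  0.1] uy [ 0.1 -1.   0. ] n [0.1 0.  1. ]
[np.float64(-34.18340141464803), np.float64(-0.4919038014336639), np.float64(45.587938726709815)]
[np.float64(166.7431041764698), np.float64(0.250253236372455), np.float64(44.755022684065736)]
```

The chute measures 316.7 mm long with 73–75 mm outer width, which fits the given sizes. The stuck carrier is at chute x ≈ -34 and the waiting one at ≈ 167.

```bash
cat >> h.py <<'E'
from scipy.spatial.transform import Rotation as Ro
np.set_printoptions(precision=3,suppress=True)
O=np.array([545.5,-185.3,45.]);yaw=np.radians(-171.6);s8,c8=np.sin(np.radians(8)),np.cos(np.radians(8))
ux=np.array([np.cos(yaw)*c8,np.sin(yaw)*c8,s8]);n=np.array([-np.cos(yaw)*s8,-np.sin(yaw)*s8,c8]);uy=np.cross(n,ux)
RC=np.array([ux,uy,n]).T
RT=np.array([np.cross(uy,-n),uy,-n]).T   # tool axes for grasp in the chute
def chute(p): return RC.T@(np.asarray(p)-O)
def world(p): return O+RC@np.array(p,float)
def cur():
    s=sense();q=s['ee_rot'];return s,np.array(s['eef_pos']),Ro.from_quat([q[1],q[2],q[3],q[0]])
def delta(p,R):
    s,x,r=cur();print('t',s['time_s'],'pos',x,'chute',chute(x),'F',s['force'],'g',s['grip_width'],'j',s['joints'])
    print('shift',p-x,'turn',(Ro.from_matrix(R)*r.inv()).as_rotvec())
E
python3 - <<'E'
from h import *
print(ux,uy,n)
delta(world([-34,-.5,110]),RT)
E
```

```text
[-0.98  -0.145  0.139] [ 0.146 -0.989  0.   ] [0.138 0.02  0.99 ]
t 0.1 pos [ 195.072 -487.118  191.98 ] chute [407.412 247.388  91.166] F [1.079 0.423 0.451] g 0.9988853373662228 j [-1.413  0.313  1.498  0.     1.331 -0.223]
shift [398.808 309.467 -42.782] turn [-0.038  0.135 -0.234]
```

Emit:
play_rows:
  plan:
    - [28,22,0,-0.008,0.027,-0.047,1]
    - [28,22,0,-0.008,0.027,-0.047,1]
    - [28,22,0,-0.008,0.027,-0.047,1]
    - [28,22,0,-0.008,0.027,-0.047,1]
    - [28,22,0,-0.008,0.027,-0.047,1]
  grip_force: 40

```text
time_s: 0.52
eef_pos: [332.9, -376.2, 190.3]
ee_rot: [0.007, 0.995, 0.061, -0.073]
force: [-0.1, -0.1, 0.8]
grip_width: 0.999
```

Emit:
play_rows:
  plan:
    - [28,22,0,0,0,0,1]
    - [28,22,0,0,0,0,1]
    - [28,22,0,0,0,0,1]
    - [28,22,0,0,0,0,1]
    - [28,22,0,0,0,0,1]

```text
time_s: 0.93
eef_pos: [479.2, -258.0, 188.8]
ee_rot: [0.006, 0.995, 0.06, -0.075]
force: [-1.1, -0.7, -0.6]
grip_width: 0.998
```

```bash
python3 - <<'E'
from h import *
delta(world([-34,-.5,110]),RT)
E
```

```text
t 0.9333 pos [ 479.171 -258.017  188.767] chute [ 95.507  62.247 131.758] F [-1.06  -0.666 -0.624] g 0.9982834319953162 j [-0.651  0.441  1.333 -0.107  1.475  0.815]
shift [114.709  80.367 -39.57 ] turn [ 0.004 -0.011  0.025]
```

Emit:
play_rows:
  plan:
    - [28,20,-5,0,0,0.012,1]
    - [28,20,-5,0,0,0.012,1]
    - [28,20,-5,0,-0.01,0,1]
    - [28,18,-10,0,0,0,1]
    - [0,0,-10,0,0,0,1]

```text
time_s: 1.35
eef_pos: [599.8, -169.9, 151.9]
ee_rot: [0.007, 0.995, 0.076, -0.069]
force: [-0.1, -0.7, -0.6]
grip_width: 0.999
```

```bash
python3 - <<'E'
from h import *
delta(world([-34,-.5,110]),RT)
c=cap('wrist','w1.png');print(proj(c,world([-34,-.5,45])),proj(c,world([0,0,0])))
E
```

```text
t 1.35 pos [ 599.779 -169.93   151.933] chute [-40.516  -7.276 113.678] F [-0.074 -0.703 -0.583] g 0.9992199646541879 j [-0.426  0.65   1.096 -0.079  1.511  1.002]
shift [-5.899 -7.721 -2.736] turn [ 0.003  0.    -0.006]
(np.float64(331.1740832896562), np.float64(243.78780820403915)) (np.float64(329.7538653150386), np.float64(264.47318421465656))
```

View pics/w1.png

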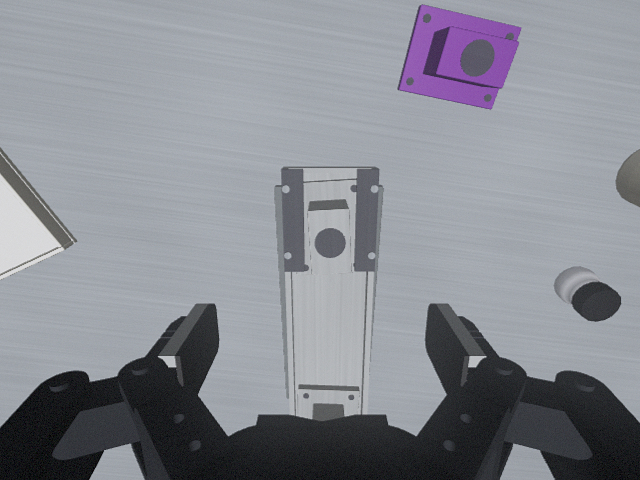

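The dot on the block is at (330,242), against a predicted (331,244), so the estimate holds. I'll centre over it and descend along the chute normal.

Emit:
play_rows:
  plan:
    - [-6,-7.5,-3,0.003,0,-0.006,1]
    - [-3,-0.5,-20,0,0,0,1]
    - [0,0,0,0,0,0,1]

```text
time_s: 1.65
eef_pos: [585.7, -181.2, 125.1]
ee_rot: [0.004, 0.995, 0.072, -0.073]
force: [-0.6, -0.0, -1.3]
grip_width: 1.003
```

```bash
python3 - <<'E'
from h import *
delta(world([-35,-.5,18]),RT)
E
```

```text
t 1.65 pos [ 585.674 -181.185  125.135] chute [-28.799   1.798  84.97 ] F [-0.561 -0.013 -1.337] g 1.0031065500336689 j [-0.452  0.65   1.166 -0.08   1.448  0.989]
shift [ -3.481   1.809 -67.182] turn [-0.002 -0.007  0.002]
```

Emit:
play_rows:
  plan:
    - [-1,0.9,-18,0,-0.005,0,1]
    - [-1,0.5,-18,0,0,0,1]
    - [-1,0,-15,0,0,0,1]
    - [0,0,-5,0,0,0,1]
    - [0,0,0,0,0,0,1]

```text
time_s: 2.07
eef_pos: [579.3, -187.1, 73.4]
ee_rot: [0.006, 0.995, 0.067, -0.068]
force: [0.4, 0.4, -0.1]
grip_width: 1.0
```

```bash
python3 - <<'E'
from h import *
delta(world([-35,-.5,18]),RT)
E
```

```text
t 2.0667 pos [ 579.26  -187.05    73.447] chute [-28.861   6.663  32.783] F [ 0.358  0.365 -0.101] g 0.9995543743439949 j [-0.466  0.682  1.251 -0.081  1.322  0.994]
shift [  2.933   7.674 -15.493] turn [0.001 0.003 0.011]
```

Emit:
play_rows:
  plan:
    - [3,7.5,0,0,0.003,0.011,1]
    - [0,0,-8,0,0,0,1]
    - [0,0,0,0,0,0,1]

```text
time_s: 2.32
eef_pos: [583.0, -180.9, 68.4]
ee_rot: [0.007, 0.995, 0.072, -0.068]
force: [-0.3, 0.7, -1.4]
grip_width: 1.002
```

```bash
python3 - <<'E'
from h import *
delta(world([-35,-.5,18]),RT)
E
```

```text
t 2.3167 pos [ 582.981 -180.923   68.426] chute [-34.091   1.145  28.447] F [-0.345  0.7   -1.363] g 1.0017110239287024 j [-0.453  0.69   1.251 -0.083  1.313  0.998]
shift [ -0.789   1.547 -10.472] turn [0.003 0.003 0.001]
```

Emit:
play_rows:
  plan:
    - [-0.5,1.5,-6,0.002,0.002,0,1]
    - [0,0.5,-4,0,0,0,1]
    - [0,0,0,0,0,0,1]

```text
time_s: 2.57
eef_pos: [583.2, -178.7, 58.8]
ee_rot: [0.006, 0.995, 0.073, -0.068]
force: [-0.5, 0.2, -0.9]
grip_width: 0.997
```

```bash
python3 - <<'E'
from h import *
delta(world([-35,-.5,18]),RT)
E
```

```text
t 2.5667 pos [ 583.233 -178.734   58.806] chute [-35.993  -0.984  19.001] F [-0.524  0.194 -0.928] g 0.9973751017920384 j [-0.451  0.7    1.26  -0.082  1.294  1.001]
shift [-1.04  -0.643 -0.853] turn [0.002 0.003 0.001]
```

Emit:
play_rows:
  plan:
    - [0,0,0,0,0,0,-1]
    - [0,0,0,0,0,0,-1]
    - [0,0,0,0,0,0,-1]
    - [0,0,0,0,0,0,-1]
    - [0,0,0,0,0,0,-1]
  grip_force: 40

```text
time_s: 2.98
eef_pos: [583.3, -178.7, 58.9]
ee_rot: [0.006, 0.995, 0.073, -0.068]
force: [-0.6, -0.8, 0.5]
grip_width: 0.298
```

Emit:
play_rows:
  plan:
    - [0,0,0,0,0,0,-1]
    - [0,0,0,0,0,0,-1]
    - [0,0,0,0,0,0,-1]

```text
time_s: 3.23
eef_pos: [583.5, -178.8, 59.2]
ee_rot: [0.006, 0.995, 0.073, -0.068]
force: [-0.6, -0.2, 0.7]
grip_width: -0.001
```

```bash
python3 - <<'E'
from h import *
delta(world([-35,-.5,18]),RT)
c=cap('wrist','w2.png');print(proj(c,world([-34,-.5,45])))
E
```

```text
t 3.2333 pos [ 583.453 -178.814   59.161] chute [-36.148  -0.872  19.381] F [-0.592 -0.191  0.669] g -0.0009266160237691665 j [-0.451  0.699  1.26  -0.082  1.295  1.001]
shift [-1.26  -0.563 -1.208] turn [0.003 0.004 0.001]
(np.float64(323.67017268985296), np.float64(295.47299046799196))
```

View pics/w2.png

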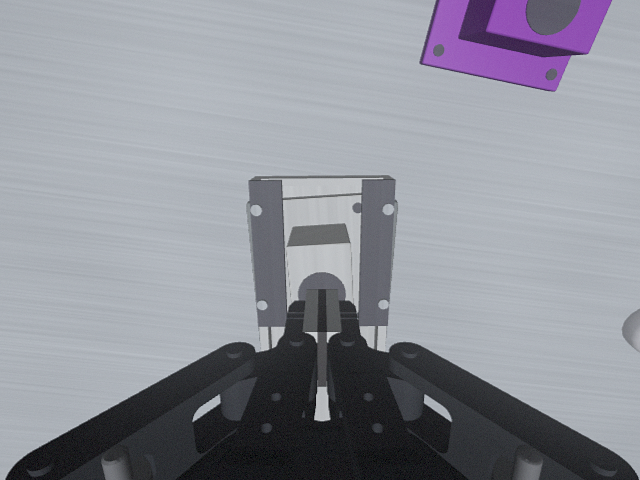

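```bash
python3 - <<'E'
from h import *
s,x,r=cur()
c=cap('wrist')
for d in(0,-19,-26,-35,-54): print(d,proj(c,x+r.apply([0,0,d])), (np.array(c['world_to_cam'])@np.append(x+r.apply([0,0,d]),1))[:3])
M=c['world_to_cam'];print(chute(ray(c,320,240)[0]),RC.T@-M[2,:3])
for p in([-10,0,45],[-60,0,45],[-60,0,8],[0,0,16],[-85,0,16]):print(p,proj(c,world(p)))
t=cap('top','t3.png');sc=cap('scene','s3.png')
u,v=proj(t,x);a=t['img'][int(v)-75:int(v)+75,int(u)-50:int(u)+50]
u,v=proj(sc,x);b=sc['img'][int(v)-75:int(v)+75,int(u)-60:int(u)+60]
cv2.imwrite('pics/z3.png',np.hstack([cv2.resize(k,None,fx=3.5,fy=3.5,interpolation=cv2.INTER_CUBIC) for k in(a,b)]))
E
```

```text
0 (np.float64(322.6769644994818), np.float64(271.21487617821845)) [   0.531  -17.376 -196.475]
-19 (np.float64(322.76023996098155), np.float64(285.8046990442583)) [   0.524  -23.058 -178.345]
-26 (np.float64(322.7953544923882), np.float64(291.95674892812946)) [   0.521  -25.152 -171.665]
-35 (np.float64(322.84472854015826), np.float64(300.6070595739294)) [   0.518  -27.843 -163.077]
-54 (np.float64(322.9681763859412), np.float64(322.23506584052427)) [   0.51   -33.526 -144.947]
[-110.909   -1.799  201.91 ] [ 0.296  0.002 -0.955]
[-10, 0, 45] (np.float64(324.6133228313988), np.float64(338.8090253187253))
[-60, 0, 45] (np.float64(324.8045165261138), np.float64(244.31116507687022))
[-60, 0, 8] (np.float64(324.0895091658831), np.float64(223.95034715103583))
[0, 0, 16] (np.float64(324.07507084064486), np.float64(325.99459277053694))
[-85, 0, 16] (np.float64(324.2913577876743), np.float64(181.20840326357265))
```

View pics/z3.png

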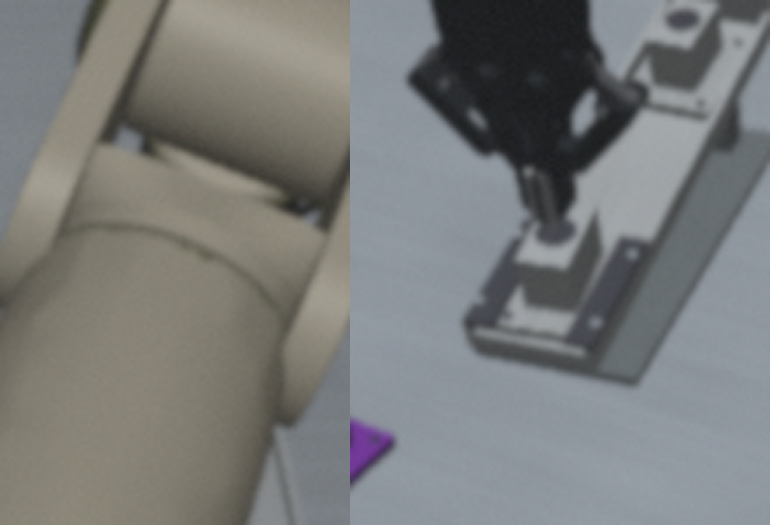

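The shut fingers passed over the block. Their tips look about 20–30 mm behind the reported TCP, which disagrees with the description, so I'll calibrate by touching the block's top gently.

Emit:
play_rows:
  plan:
    - [0,0,-1.5,0,0,0,-1]
    - [0,0,-1.5,0,0,0,-1]
    - [0,0,-1,0,0,0,-1]

```text
time_s: 3.68
eef_pos: [583.5, -178.8, 54.9]
ee_rot: [0.007, 0.995, 0.073, -0.068]
force: [-0.4, 1.1, 0.6]
grip_width: 0.001
```

Emit:
play_rows:
  plan:
    - [0,0,-1.5,0,0,0,-1]
    - [0,0,-1.5,0,0,0,-1]

```text
time_s: 3.85
eef_pos: [583.5, -178.8, 51.6]
ee_rot: [0.006, 0.995, 0.073, -0.068]
force: [-1.0, -0.5, 0.0]
grip_width: -0.002
```

Emit:
play_rows:
  plan:
    - [0,0,-1.5,0,0,0,-1]
    - [0,0,-1.5,0,0,0,-1]

```text
time_s: 4.02
eef_pos: [583.4, -178.8, 48.2]
ee_rot: [0.006, 0.995, 0.073, -0.068]
force: [-0.4, 0.3, -0.4]
grip_width: 0.001
```

Emit:
play_rows:
  plan:
    - [0,0,-1.5,0,0,0,-1]
    - [0,0,-1.5,0,0,0,-1]

```text
time_s: 4.18
eef_pos: [583.4, -178.8, 46.1]
ee_rot: [0.007, 0.995, 0.073, -0.068]
force: [-6.0, 2.2, 20.6]
grip_width: 0.004
```

```bash
python3 - <<'E'
from h import *
s,x,r=cur();print(chute(x),s['force'])
c=cap('wrist');sc=cap('scene')
u,v=proj(sc,x);print(u,v,int(u)-60,int(v)-75)
b=sc['img'][int(v)-75:int(v)+50,int(u)-50:int(u)+50]
a=c['img'][150:400,220:430]
cv2.imwrite('pics/z4.png',np.hstack([cv2.resize(a,(420,500)),cv2.resize(b,(380,500),interpolation=cv2.INTER_CUBIC)[:,:380]]))
E
```

```text
[-37.957  -0.858   6.43 ] [-5.957  2.223 20.596]
229.72998096438477 236.4022333995689 169 161
```

View pics/z4.png

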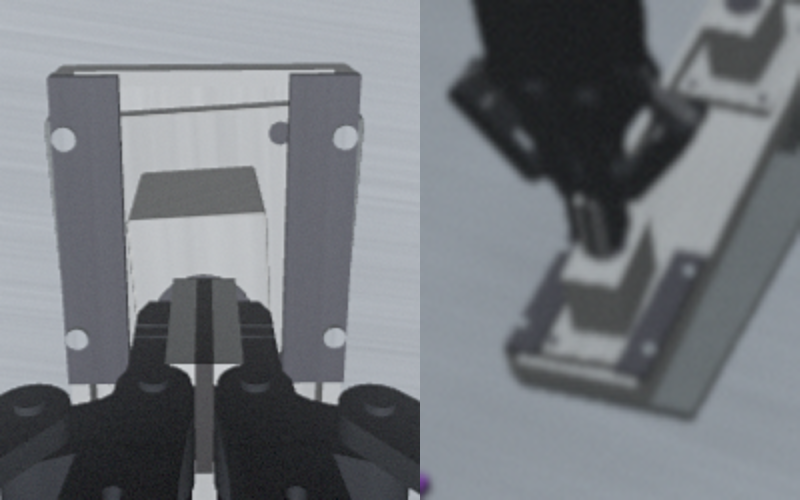

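Emit:
play_rows:
  plan:
    - [0,0,4,0,0,0,-1]
    - [0,0,0,0,0,0,1]
    - [0,0,0,0,0,0,1]
    - [0,0,0,0,0,0,1]
    - [0,0,0,0,0,0,1]

```text
time_s: 4.7
eef_pos: [583.7, -178.9, 50.5]
ee_rot: [0.007, 0.995, 0.073, -0.067]
force: [-0.5, -0.5, -0.3]
grip_width: 0.561
```

Emit:
play_rows:
  plan:
    - [0,0,0,0,0,0,1]
    - [0,0,0,0,0,0,1]
    - [0,0,0,0,0,0,1]
    - [0,0,0,0,0,0,1]

```text
time_s: 5.03
eef_pos: [583.4, -178.8, 49.8]
ee_rot: [0.007, 0.995, 0.073, -0.068]
force: [-0.7, 0.2, -0.1]
grip_width: 0.999
```

```bash
python3 - <<'E'
from h import *
c=cap('wrist')
for v in(290,332):print(v,chute(onpl(c,322,v,world([0,0,45]),n)))
# dot and block in this view
g=cv2.cvtColor(c['img'],6);hsv=cv2.cvtColor(c['img'],40)
m=(g<125).astype(np.uint8);m[:,:260]=0;m[:,380:]=0;m[:230]=0;m[400:]=0
for k in cv2.findContours(m,0,2)[0]:
    if cv2.contourArea(k)>150:
        r=cv2.minAreaRect(k);print(cv2.contourArea(k),r,chute(onpl(c,*r[0],world([0,0,45]),n)))
cv2.imwrite('pics/w5.png',c['img'][130:430,200:460])
delta(world([-45,-.5,-20]),RT)
E
```

```text
290 [-42.557  -1.363  45.   ]
332 [-20.921  -1.37   45.   ]
1732.0 ((321.5, 305.5), (45.0, 49.0), 90.0) [-34.768  -1.595  45.   ]
2021.5 ((368.9999694824219, 314.5), (168.99996948242188, 19.999996185302734), 90.0) [-30.094  20.396  45.   ]
1253.0 ((317.3716125488281, 242.44552612304688), (21.894779205322266, 66.18336486816406), 86.42366790771484) [-65.148  -3.362  45.   ]
2599.0 ((275.5, 314.5), (169.0, 31.0), 90.0) [-30.188 -22.881  45.   ]
t 5.0833 pos [ 583.395 -178.788   49.772] chute [-37.402  -0.906  10.075] F [0.506 0.49  0.237] g 1.0014874279180168 j [-0.45   0.71   1.268 -0.083  1.277  1.003]
shift [  3.362   0.086 -30.84 ] turn [0.003 0.003 0.   ]
```

View pics/w5.png

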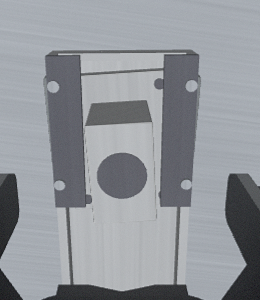

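The block's dot is at chute (-35,-1.6) and slightly askew. The pads sit about 6 mm up-chute of the reported TCP. I'll descend in small steps to 28 mm below the contact height.

Emit:
play_rows:
  plan:
    - [-0.3,0,-6,0,0,0,1]
    - [-0.3,0,-6,0,0,0,1]
    - [-0.3,0,-6,0,0,0,1]
    - [-0.3,0,-4,0,0,0,1]
    - [0,0,0,0,0,0,1]

```text
time_s: 5.5
eef_pos: [581.7, -178.7, 24.9]
ee_rot: [0.006, 0.995, 0.073, -0.068]
force: [0.5, -0.2, 0.2]
grip_width: 1.001
```

```bash
python3 - <<'E'
from h import *
delta(world([-40,-1.2,-20]),RT)
E
```

```text
t 5.5 pos [ 581.688 -178.651   24.882] chute [-39.213  -1.291 -14.805] F [ 0.462 -0.183  0.15 ] g 1.0008383869714943 j [-0.451  0.736  1.292 -0.084  1.227  1.006]
shift [ 0.069 -0.082 -5.254] turn [0.002 0.003 0.001]
```

Emit:
play_rows:
  plan:
    - [0,0,-4.5,0,0,0,1]
    - [0,0,0,0,0,0,-1]
    - [0,0,0,0,0,0,-1]
    - [0,0,0,0,0,0,-1]
    - [0,0,0,0,0,0,-1]
  grip_force: 40

```text
time_s: 5.92
eef_pos: [581.6, -178.6, 19.6]
ee_rot: [0.006, 0.995, 0.073, -0.069]
force: [-0.4, -0.5, 0.3]
grip_width: 0.452
```

Emit:
play_rows:
  plan:
    - [0,0,0,0,0,0,-1]
    - [0,0,0,0,0,0,-1]
    - [0,0,0,0,0,0,-1]

```text
time_s: 6.17
eef_pos: [581.9, -178.7, 19.9]
ee_rot: [0.006, 0.995, 0.073, -0.068]
force: [0.6, 0.4, -1.3]
grip_width: 0.354
```

```bash
python3 - <<'E'
from h import *
delta(world([-40,-1.2,-20]),RT)
c=cap('wrist','w6.png');print(proj(c,world([-34.8,-1.6,45])))
E
```

```text
t 6.1667 pos [ 581.914 -178.689   19.911] chute [-40.121  -1.221 -19.697] F [ 0.573  0.352 -1.262] g 0.35367632887438083 j [-0.451  0.742  1.294 -0.084  1.218  1.007]
shift [-0.157 -0.044 -0.283] turn [0.002 0.003 0.   ]
(np.float64(322.44993067057175), np.float64(348.72210729571543))
```

View pics/w6.png

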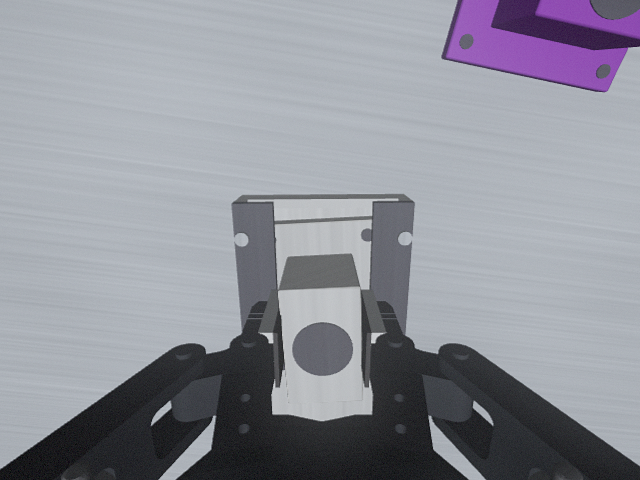

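The grip is confirmed: opening 0.354 corresponds to 30 mm, with the pads either side of the block at px (275–370, 290–385). Now I'll slide it up the chute.

Emit:
play_rows:
  plan:
    - [-6,-0.9,0.8,0,0,0,-1]
    - [-6,-0.9,0.8,0,0,0,-1]
    - [-6,-0.9,0.8,0,0,0,-1]
  grip_force: 60

```text
time_s: 6.47
eef_pos: [563.7, -181.4, 22.6]
ee_rot: [0.007, 0.995, 0.073, -0.067]
force: [1.2, -0.1, -1.2]
grip_width: 0.346
```

```bash
python3 - <<'E'
from h import *
delta(world([49,-.5,-19.7]),RT)
E
```

```text
t 6.4667 pos [ 563.746 -181.375   22.568] chute [-21.564  -1.217 -19.622] F [ 1.184 -0.123 -1.209] g 0.3464952518186967 j [-0.468  0.705  1.356 -0.087  1.19   0.993]
shift [-69.034 -10.919   9.743] turn [ 0.003  0.005 -0.   ]
```

Emit:
play_rows:
  plan:
    - [-7,-1.1,1,0,0,0,-1]
    - [-7,-1.1,1,0,0,0,-1]
    - [-7,-1.1,1,0,0,0,-1]
    - [-7,-1.1,1,0,0,0,-1]
    - [-7,-1.1,1,0,0,0,-1]

```text
time_s: 6.88
eef_pos: [524.1, -187.4, 28.2]
ee_rot: [0.007, 0.995, 0.073, -0.068]
force: [0.9, 0.6, -1.8]
grip_width: 0.345
```

```bash
python3 - <<'E'
from h import *
delta(world([49,-.5,-19.7]),RT)
E
```

```text
t 6.8833 pos [ 524.077 -187.372   28.211] chute [ 18.95   -1.08  -19.617] F [ 0.883  0.615 -1.757] g 0.34523118225197924 j [-0.508  0.629  1.478 -0.093  1.142  0.96 ]
shift [-29.365  -4.923   4.1  ] turn [0.003 0.004 0.   ]
```

Emit:
play_rows:
  plan:
    - [-7,-1.1,1,0,0,0,-1]
    - [-7,-1.1,1,0,0,0,-1]
    - [-7,-1.1,1,0,0,0,-1]
    - [-3,-0.5,0.4,0,0,0,-1]
    - [0,0,0,0,0,0,-1]

```text
time_s: 7.3
eef_pos: [495.6, -191.8, 32.3]
ee_rot: [0.006, 0.995, 0.072, -0.068]
force: [0.1, -0.2, -1.6]
grip_width: 0.344
```

```bash
python3 - <<'E'
from h import *
delta(world([49,-.5,-19.7]),RT)
c=cap('wrist','w7.png')
hsv=cv2.cvtColor(c['img'],40);g=cv2.cvtColor(c['img'],6)
a=c['img'][150:450,180:460];sc=cap('scene')['img'][130:270,190:310]
cv2.imwrite('pics/z7.png',np.hstack([cv2.resize(a,(400,430)),cv2.resize(sc,(370,430),interpolation=2)]))
E
```

```text
t 7.3 pos [ 495.618 -191.829   32.258] chute [ 48.037  -0.828 -19.619] F [ 0.057 -0.201 -1.65 ] g 0.343634632544899 j [-0.54   0.577  1.559 -0.099  1.112  0.934]
shift [-0.906 -0.465  0.053] turn [0.002 0.003 0.001]
```

View pics/z7.png

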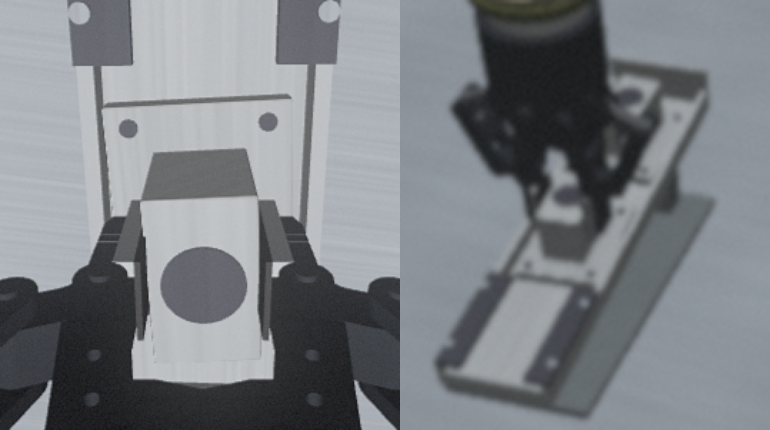

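The carrier is clear of the lips at x ≈ 53, with its base spanning about 13–93 mm, and the waiting carrier hasn't been touched. Lifting along the chute normal.

Emit:
play_rows:
  plan:
    - [0,0,0,0,0,0,-1]
    - [1.4,0.2,9.9,0,0,0,-1]
    - [2,0.3,15,0,0,0,-1]
    - [2.7,0.4,20,0,0,0,-1]
    - [2.7,0.4,20,0,0,0,-1]
  grip_force: 80

```text
time_s: 7.82
eef_pos: [503.5, -188.6, 96.5]
ee_rot: [0.004, 0.995, 0.073, -0.072]
force: [-0.0, -0.1, -2.0]
grip_width: 0.34
```

Emit:
play_rows:
  plan:
    - [2.7,0.4,18,0,0,0,-1]
    - [0,0,0,0,0,0,-1]
    - [0,0,0,0,0,0,-1]
    - [0,0,0,0,0,0,-1]

```text
time_s: 8.15
eef_pos: [508.8, -188.4, 119.7]
ee_rot: [0.006, 0.995, 0.073, -0.069]
force: [-0.1, 0.0, -3.1]
grip_width: 0.34
```

```bash
python3 - <<'E'
from h import *
RU=np.array([np.cross(uy,[0,0,-1]),uy,[0,0,-1]]).T
delta(np.array([540,176,100]),RU)
c=cap('wrist')
# carrier dot location assuming fixed rel to tool
g=cv2.cvtColor(c['img'],6);m=(g<125).astype(np.uint8);m[:,:290]=0;m[:,358:]=0;m[:310]=0;m[:,:]=m
for k in cv2.findContours(m,0,2)[0]:
    if cv2.contourArea(k)>800: print(cv2.contourArea(k),cv2.boundingRect(k))
E
```

```text
t 8.15 pos [ 508.79  -188.427  119.659] chute [46.806 -2.269 68.815] F [-0.123  0.048 -3.116] g 0.3397232337898813 j [-0.523  0.494  1.437 -0.089  1.319  0.927]
shift [ 31.21  364.427 -19.659] turn [ 0.021 -0.136 -0.001]
4574.0 (290, 403, 68, 77)
2432.0 (293, 322, 60, 53)
```

Emit:
play_rows:
  plan:
    - [1,12,0,0.004,-0.027,0,-1]
    - [2,20,0,0.004,-0.027,0,-1]
    - [2,24,0,0.004,-0.027,0,-1]
    - [2,24,0,0.004,-0.027,0,-1]
    - [2,24,0,0.004,-0.027,0,-1]

```text
time_s: 8.62
eef_pos: [514.8, -83.6, 112.7]
ee_rot: [-0.002, 0.998, 0.071, -0.003]
force: [1.0, 0.0, -2.6]
grip_width: 0.336
```

Emit:
play_rows:
  plan:
    - [2,24,0,0,0,0,-1]
    - [2,24,0,0,0,0,-1]
    - [2,24,0,0,0,0,-1]
    - [2,24,0,0,0,0,-1]
    - [2,24,0,0,0,0,-1]

```text
time_s: 9.03
eef_pos: [520.0, 42.3, 107.1]
ee_rot: [-0.004, 0.998, 0.069, -0.008]
force: [-0.4, -0.5, -1.5]
grip_width: 0.341
```

```bash
cat >> h.py <<'E'
RU=np.array([np.cross(uy,[0,0,-1]),uy,[0,0,-1]]).T
E
python3 - <<'E'
from h import *
delta(np.array([540,176,100]),RU)
E
```

```text
t 9.0333 pos [520.035  42.313 107.103] chute [   0.663 -228.891   62.62 ] F [-0.368 -0.521 -1.468] g 0.3413310159024265 j [-0.146  0.399  1.612  0.005  1.148  1.284]
shift [ 19.965 133.687  -7.103] turn [-0.007 -0.017  0.008]
```

Emit:
play_rows:
  plan:
    - [3,22,1,0,0,0,-1]
    - [3,22,1,0,0,0,-1]
    - [3,22,1,0,0,0,-1]
    - [3,22,1,0,0,0,-1]
    - [3,16,1,0,0,0,-1]

```text
time_s: 9.45
eef_pos: [530.8, 152.8, 106.0]
ee_rot: [-0.004, 0.997, 0.07, -0.014]
force: [0.1, -0.1, -2.6]
grip_width: 0.34
```

Emit:
play_rows:
  plan:
    - [2,8,0,0,0,0,-1]
    - [0,0,0,0,0,0,-1]
    - [0,0,0,0,0,0,-1]

```text
time_s: 9.7
eef_pos: [531.3, 163.3, 103.1]
ee_rot: [-0.004, 0.997, 0.071, -0.017]
force: [-0.5, 0.3, -2.2]
grip_width: 0.338
```

```bash
python3 - <<'E'
from h import *
delta(np.array([540,176,20]),RU)
E
```

```text
t 9.7 pos [531.293 163.311 103.06 ] chute [ -28.433 -346.947   62.627] F [-0.46   0.315 -2.201] g 0.3376091162565212 j [0.083 0.482 1.497 0.01  1.197 1.507]
shift [  8.707  12.689 -83.06 ] turn [-0.006 -0.034  0.004]
```

Emit:
play_rows:
  plan:
    - [4,7,-8,-0.006,-0.034,0.004,-1]
    - [4,6,-14,0,0,0,-1]
    - [0,0,-16,0,0,0,-1]
    - [0,0,-16,0,0,0,-1]
    - [0,0,0,0,0,0,-1]

```text
time_s: 10.12
eef_pos: [539.1, 171.2, 46.1]
ee_rot: [0.001, 0.997, 0.071, -0.0]
force: [-0.3, 0.5, -3.9]
grip_width: 0.339
```

Emit:
play_rows:
  plan:
    - [0,0,0,0,0,0,-1]
    - [0,0,0,0,0,0,-1]

```text
time_s: 10.28
eef_pos: [539.0, 169.5, 46.2]
ee_rot: [0.001, 0.998, 0.07, -0.001]
force: [0.5, 0.2, -2.0]
grip_width: 0.339
```

```bash
python3 - <<'E'
from h import *
delta(np.array([540,176,-8]),RU)
sc=cap('scene')['img'][180:340,340:490]
cv2.imwrite('pics/z8.png',cv2.resize(sc,(600,600),interpolation=2)[:600])
E
```

```text
t 10.2833 pos [539.003 169.467  46.24 ] chute [ -44.784 -351.91     7.546] F [ 0.496  0.238 -1.987] g 0.3386405626867173 j [ 0.098  0.552  1.548 -0.002  1.043  1.53 ]
shift [  0.997   6.533 -54.24 ] turn [ 0.002 -0.002  0.006]
```

View pics/z8.png

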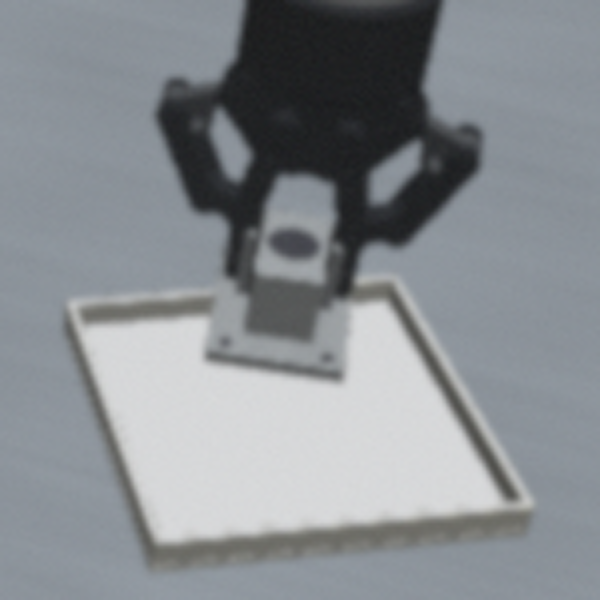

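Emit:
play_rows:
  plan:
    - [0,3,-12,0,0,0.003,-1]
    - [1,3,-12,0,0,0.003,-1]
    - [0,0,-8,0,0,0,-1]
    - [0,0,0,0,0,0,-1]

```text
time_s: 10.67
eef_pos: [541.6, 175.7, 13.7]
ee_rot: [0.001, 0.997, 0.073, 0.002]
force: [0.2, 0.8, -2.4]
grip_width: 0.337
```

```bash
python3 - <<'E'
from h import *
import pickle
sc=pickle.load(open('scene0.pkl','rb'))
print('dot at z110:',onz(sc,413.3,244.8,110.7))
delta(np.array([540,176,-8]),RU)
E
```

```text
dot at z110: [536.672 169.891 110.7  ]
t 10.6667 pos [541.649 175.657  13.726] chute [ -52.796 -357.647  -24.161] F [ 0.23   0.751 -2.353] g 0.33741189482940936 j [ 0.109  0.603  1.562 -0.003  0.973  1.535]
shift [ -1.649   0.343 -21.726] turn [0.002 0.003 0.   ]
```

Emit:
play_rows:
  plan:
    - [-1,0,-6,0.002,0.003,0,-1]
    - [0,0,-6,0,0,0,-1]
    - [0,0,-5,0,0,0,-1]
    - [0,0,-3,0,0,0,-1]
    - [0,0,0,0,0,0,-1]

```text
time_s: 11.08
eef_pos: [540.2, 175.8, -9.1]
ee_rot: [-0.0, 0.997, 0.073, -0.001]
force: [0.2, 0.3, -2.2]
grip_width: 0.336
```

Emit:
play_rows:
  plan:
    - [0,0,-1.5,0,0,0,-1]
    - [0,0,0,0,0,0,-1]

```text
time_s: 11.25
eef_pos: [540.3, 175.8, -10.7]
ee_rot: [-0.0, 0.997, 0.073, -0.0]
force: [-1.1, 0.8, -3.0]
grip_width: 0.341
```

Emit:
play_rows:
  plan:
    - [0,0,-1.5,0,0,0,-1]
    - [0,0,0,0,0,0,-1]

```text
time_s: 11.42
eef_pos: [540.6, 175.9, -11.9]
ee_rot: [-0.0, 0.997, 0.073, 0.0]
force: [-0.1, -0.5, -2.4]
grip_width: 0.336
```

Emit:
play_rows:
  plan:
    - [0,0,-1.5,0,0,0,-1]
    - [0,0,0,0,0,0,-1]

```text
time_s: 11.58
eef_pos: [540.9, 175.9, -13.3]
ee_rot: [-0.0, 0.997, 0.073, 0.0]
force: [1.4, -0.1, -3.3]
grip_width: 0.34
```

Emit:
play_rows:
  plan:
    - [0,0,-1,0,0,0,-1]
    - [0,0,0,0,0,0,-1]

```text
time_s: 11.75
eef_pos: [541.0, 175.9, -14.2]
ee_rot: [-0.0, 0.997, 0.073, 0.001]
force: [-0.3, -0.3, -1.7]
grip_width: 0.342
```

Emit:
play_rows:
  plan:
    - [0,0,-1,0,0,0,-1]
    - [0,0,0,0,0,0,-1]

```text
time_s: 11.92
eef_pos: [541.0, 175.9, -15.2]
ee_rot: [-0.0, 0.997, 0.073, 0.001]
force: [0.6, 0.1, -2.2]
grip_width: 0.342
```

Emit:
play_rows:
  plan:
    - [0,0,-1,0,0,0,-1]
    - [0,0,0,0,0,0,-1]

```text
time_s: 12.08
eef_pos: [541.3, 176.0, -15.7]
ee_rot: [-0.0, 0.997, 0.073, 0.001]
force: [0.5, -0.1, -2.8]
grip_width: 0.339
```

Emit:
play_rows:
  plan:
    - [0,0,-1,0,0,0,-1]
    - [0,0,0,0,0,0,-1]

```text
time_s: 12.25
eef_pos: [541.6, 176.1, -15.6]
ee_rot: [-0.0, 0.997, 0.074, 0.001]
force: [0.1, 0.1, -2.8]
grip_width: 0.341
```

```bash
python3 - <<'E'
from h import *
delta(np.array([540,176,-20]),RU)
s=sense();print(s['tau'],s['wrist_torque'],s['dq'])
sc=cap('scene');g=sc['img'][215:315,365:455];cv2.imwrite('pics/z9.png',cv2.resize(g,(630,600),interpolation=2))
E
```

```text
t 12.25 pos [541.605 176.066 -15.587] chute [ -56.892 -358.059  -53.187] F [ 0.14   0.124 -2.812] g 0.34102175009605984 j [0.109 0.648 1.577 0.    0.914 1.532]
shift [-1.605 -0.066 -4.413] turn [-0.001  0.003 -0.001]
[  0.024 -51.57  -20.924  -0.011   0.087   0.002] [ 0.013 -0.052 -0.021] [ 0.001 -0.005 -0.003  0.002  0.007 -0.001]
```

View pics/z9.png

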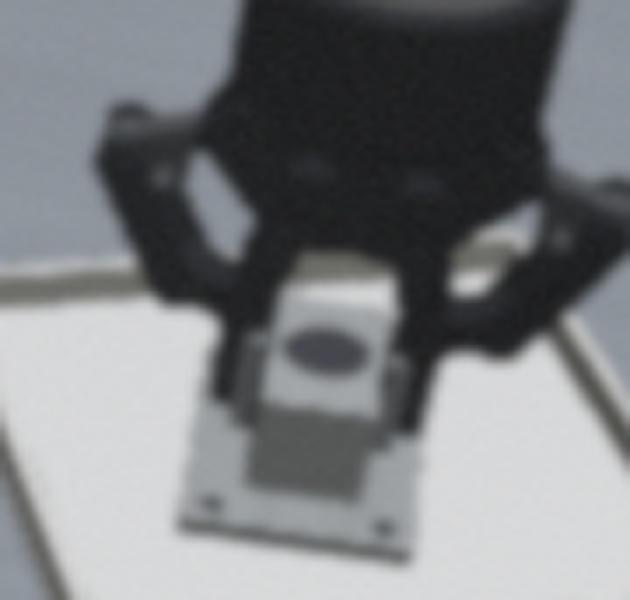

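Emit:
play_rows:
  plan:
    - [-1,0,-3,0,0.003,0,-1]
    - [0,0,0,0,0,0,-1]

```text
time_s: 12.47
eef_pos: [542.2, 176.2, -15.0]
ee_rot: [-0.0, 0.997, 0.074, 0.002]
force: [-0.3, 0.2, -2.0]
grip_width: 0.338
```

```bash
python3 - <<'E'
from h import *
sc=cap('scene')
for z in(45,49,53):print(z,onz(sc,411.9,273.7,z))
delta(np.array([540,176,-20]),RU)
# dot from wrist, on planes
c=cap('wrist');g=cv2.cvtColor(c['img'],6);m=(g<125).astype(np.uint8);m[:,:290]=0;m[:,358:]=0;m[:310]=0;m[395:]=0
k=max(cv2.findContours(m,0,2)[0],key=cv2.contourArea);r=cv2.boundingRect(k);print(r)
u,v=r[0]+r[2]/2,r[1]+r[3]/2
for z in(45,49,53):print(z,onz(c,u,v,z))
E
```

```text
45 [535.068 176.62   45.   ]
49 [539.723 177.267  49.   ]
53 [544.379 177.914  53.   ]
t 12.5167 pos [542.367 176.223 -15.115] chute [ -57.596 -358.103  -52.611] F [ 0.507 -0.024 -1.241] g 0.3418459011361924 j [0.109 0.648 1.575 0.    0.914 1.532]
shift [-2.367 -0.223 -4.885] turn [-0.001  0.004 -0.001]
(292, 322, 61, 54)
45 [533.867 175.154  45.   ]
49 [536.553 175.564  49.   ]
53 [539.24  175.973  53.   ]
```

By the chute reference the carrier's centre is at z ≈ 27 mm, against a rest height of 26.5. By the two-view check it is at floor level within a few mm. The arm goes no lower, so I'll release here.

Emit:
play_rows:
  plan:
    - [0,0,0,0,0,0,-0.2]
    - [0,0,0,0,0,0,0]
    - [0,0,0,0,0,0,0.3]
    - [0,0,0,0,0,0,0.6]
    - [0,0,0,0,0,0,0.6]

```text
time_s: 12.98
eef_pos: [541.9, 176.1, -16.8]
ee_rot: [-0.0, 0.997, 0.074, 0.001]
force: [0.0, 0.7, 0.2]
grip_width: 0.799
```

Emit:
play_rows:
  plan:
    - [0,0,0,0,0,0,0.6]
    - [0,0,0,0,0,0,0.6]
    - [0,0,0,0,0,0,0.6]

```text
time_s: 13.23
eef_pos: [541.9, 176.1, -17.0]
ee_rot: [-0.0, 0.997, 0.074, 0.001]
force: [0.4, 0.1, -0.2]
grip_width: 0.802
```

```bash
python3 - <<'E'
from h import *
delta(np.array([540,176,-20]),RU)
c=cap('wrist');g=cv2.cvtColor(c['img'],6);m=(g<125).astype(np.uint8);m[:,:285]=0;m[:,363:]=0;m[:310]=0;m[395:]=0
k=max(cv2.findContours(m,0,2)[0],key=cv2.contourArea);r=cv2.boundingRect(k);print(r)
E
```

```text
t 13.2333 pos [541.865 176.114 -16.977] chute [ -57.347 -358.068  -54.526] F [ 0.36   0.086 -0.173] g 0.8016534227271225 j [0.108 0.651 1.576 0.    0.912 1.532]
shift [-1.865 -0.114 -3.023] turn [-0.001  0.002 -0.001]
(292, 323, 61, 55)
```

The dot moved by only a pixel on release, so the carrier was already on the floor. Retreating straight up.

Emit:
play_rows:
  plan:
    - [0,0,6,0,0,0,0.8]
    - [0,0,12,0,0,0,0.8]
    - [0,0,20,0,0,0,0.8]
    - [0,0,25,0,0,0,0.8]
    - [0,0,25,0,0,0,0.8]

```text
time_s: 13.7
eef_pos: [538.5, 175.6, 72.4]
ee_rot: [-0.0, 0.997, 0.074, -0.004]
force: [-0.1, 1.1, -0.2]
grip_width: 0.9
```

Emit:
play_rows:
  plan:
    - [0,0,30,0,0,0,0.8]
    - [-10,-30,25,0,0,0,0.8]
    - [-25,-30,0,0,0,0,0.8]
    - [-25,-30,0,0,0,0,0.8]
    - [-25,-30,0,0,0,0,0.8]

```text
time_s: 14.12
eef_pos: [455.9, 56.2, 141.3]
ee_rot: [0.001, 0.997, 0.077, 0.006]
force: [0.8, -1.4, 0.8]
grip_width: 0.898
```

Emit:
play_rows:
  plan:
    - [-25,-20,0,0,0,0,0.8]
    - [-15,-10,0,0,0,0,0.8]
    - [0,0,0,0,0,0,0.8]
    - [0,0,0,0,0,0,0.8]

```text
time_s: 14.45
eef_pos: [410.9, 21.3, 146.0]
ee_rot: [0.002, 0.997, 0.075, 0.009]
force: [0.8, 0.1, 0.2]
grip_width: 0.902
```

```bash
python3 - <<'E'
from h import *
import pickle
t=cap('top');s=cap('scene')
a=cv2.resize(t['img'][170:370,150:460],None,fx=1.29,fy=1.29,interpolation=2)
b=cv2.resize(s['img'][140:340,200:480],None,fx=1.4,fy=1.4,interpolation=2)
h=max(a.shape[0],b.shape[0]);p=lambda i:np.pad(i,((0,h-i.shape[0]),(0,0),(0,0)))
im=np.hstack([p(a),p(b)]);print(im.shape);cv2.imwrite('pics/z10.png',im)
# scene dot in tray
g=cv2.cvtColor(s['img'],6);m=(g<110).astype(np.uint8);m[:240]=0;m[320:]=0;m[:,:370]=0;m[:,460:]=0
for k in cv2.findContours(m,0,2)[0]:
    if cv2.contourArea(k)>15:
        r=cv2.boundingRect(k);print(r,onz(s,r[0]+r[2]/2-.5,r[1]+r[3]/2-.5,49))
# queued: template match vs. start (scene)
s0=pickle.load(open('scene0.pkl','rb'))['img'];T=s0[150:182,250:282]
r=cv2.minMaxLoc(cv2.matchTemplate(s['img'][135:200,235:300],T,5));print(r[1],r[3],'expected (15,15)')
print(sense()['eef_pos'],sense()['force'])
E
```

```text
(280, 792, 3)
(400, 283, 18, 16) [585.042 183.25   49.   ]
(406, 270, 11, 8) [539.895 175.648  49.   ]
(434, 257, 26, 43) [524.278 236.584  49.   ]
0.9992175102233887 (15, 15) expected (15,15)
[411.49   21.776 145.64 ] [-0.398 -0.058  0.425]
```

```bash
python3 - <<'E'
from h import *
t=cap('top');u,v=proj(t,[540,175.6,49]);print(u,v)
g=cv2.cvtColor(t['img'],6);y,x=int(v),int(u);w=g[y-14:y+15,x-14:x+15]
m=(w<110).astype(np.uint8)
for k in cv2.findContours(m,0,2)[0]:
    if cv2.contourArea(k)>8:
        r=cv2.boundingRect(k);print(r,onz(t,x-14+r[0]+r[2]/2-.5,y-14+r[1]+r[3]/2-.5,49))
ctrl.finish_job();print(sense()['time_s'])
E
```

```text
212.8608488041956 234.99085397316492
(9, 10, 12, 12) [539.039 176.284  49.   ]
(21, 3, 8, 26) [538.763 157.261  49.   ]
the job is handed in; nothing more can be done
the job is handed in; nothing more can be done
```

I slid the stuck carrier up the chute to x ≈ 53 mm, clear of the lips. I then lifted it out, set it down in the tray and handed the job in at about 14.5 s; the system reports no verdict.

**Last checks:**
- **Position:** both cameras put the mark on the carrier's top, taken at its resting height of 49 mm, at about (540, 176), within 1 mm of each other. The tray centre is about (535, 176). That agreement also fits an upright carrier resting on the floor.
- **Release:** the mark moved by one pixel when the fingers opened, so it was not dropped.
- **Waiting carrier:** it matched its starting image with no shift.
- **Robot:** the arm is clear of everything and reads no contact force.

**What disagreed or failed:**
- **Fingertip offset:** the real fingertips were about 38 mm behind the reported TCP, not at it. The first grasp closed over the block, so I found the true offset by touching the block's top, which took about 20 N.
- **Lowering:** the arm stopped at a reported z of about -15.6 mm with no contact force showing. It sank about 2 mm when the fingers opened, so the carrier had probably already been on the floor.
- **Final picture:** I could not view it because the picture limit was reached, so the final checks are numeric only.

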